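# Flush and set the shielding-gas changeover lever

### The job

Change the shielding gas at the grey changeover station: to flush the line, first shift its lever to the yellow disc and let it spring up and lock in the notch there for about a second, then shift it on to the green disc and leave it locked up in that notch. The lever can be shifted only while its pad is pressed down; do not force it, and leave everything else on the bench undisturbed.

Things in the scene. Friction and masses are not known exactly. Their poses are not given: they have to be found in the camera images.
- station: fixed grey box with its lever on top; pose varies. Origin on the bench under the lever's vertical pivot, z up; -x is where the lever points at joint value 0 (roughly to the robot). Box spans x -130 to 85, y -145 to 145 mm, top at z 70; a pipe block with brass stubs lies behind it to x 155
- pivot (a point): point on the lever's vertical pivot axis at the box's top face (z 70). On the box stands a steel plate with a notched rim (80 to 98 mm from the pivot, z 88 to 96): a wide park slot in the middle, two notches on each side. It was screwed on by hand: all notches lie off their discs by the same unknown angle, up to 5 deg either way, so the exact place must be felt or seen
- lever (a joint): lever angle, rad, positive counterclockwise from above; at angle a the pad's centre is at (-155 cos a, -155 sin a) mm in the station's frame. Range -1.2 to 1.2; stays where it is left; starts near 0 in the park slot. About 1 N at the pad turns it if nothing blocks it. Locked in a notch it has 1.6 deg of play each way
- plunger (a joint): how far the lever is pressed straight down, m: 0 sprung up, 0.012 bottomed; spring 5 N (up) to 10 N (bottom)
- tongue (a point): centre of the brass tongue under the lever, 92 mm from the pivot. Up, it locks in a notch (or moves freely in the wide park slot). With the lever pressed more than 6.5 mm it passes under the notched plate. Let go between notches, it catches under the plate (lever about 6.5 mm down); pushed slowly on by a lip of the pad, the lever then snaps up into the next notch and stops
- pad (a point): centre of the pad's floor at the lever's end, 155 mm from the pivot, at z 122 sprung up, 110 bottomed. Black floor with two orange lips, a channel along the lever: 52 wide inside, 50 long, open at both ends, lips 14 high, 6 thick. Shut fingertips fit between the lips, can press the floor and push a lip sideways; the lips rise round them as the lever springs up, so give way upwards then
- pointer (a point): point on the lever's white line, 120 mm from the pivot like the discs; seen from above it lies on a disc's centre when the lever points exactly at that disc
- yellow_disc: yellow magnetic disc, diameter 22, 4 thick, fixed on the station's top, origin at the centre of its underside, 120 from the pivot; marks one notch. The four discs stand at lever angles of about -0.98, -0.52, +0.52 and +0.98 rad; which colour is where varies
- green_disc: green magnetic disc, diameter 22, 4 thick, fixed on the station's top, origin at the centre of its underside, 120 from the pivot; marks one notch. The four discs stand at lever angles of about -0.98, -0.52, +0.52 and +0.98 rad; which colour is where varies
- red_disc: red magnetic disc, diameter 22, 4 thick, fixed on the station's top, origin at the centre of its underside, 120 from the pivot; marks one notch. The four discs stand at lever angles of about -0.98, -0.52, +0.52 and +0.98 rad; which colour is where varies
- blue_disc: blue magnetic disc, diameter 22, 4 thick, fixed on the station's top, origin at the centre of its underside, 120 from the pivot; marks one notch. The four discs stand at lever angles of about -0.98, -0.52, +0.52 and +0.98 rad; which colour is where varies
- spray_can: yellow-banded aerosol can, diameter 52, 150 tall, standing beside the station (leave alone)
- gel_jar: jar with a red cap, diameter 64, 70 tall, standing beside the station (leave alone)
- coupon_a: loose steel plate 100 x 70 x 6 lying flat on the bench on the robot's side of the station (leave alone)
- coupon_b: second loose steel plate 100 x 70 x 6, same place, other side (leave alone)
- tape_roll: yellow roll of tape, outer diameter 80, 25 tall, lying flat (leave alone)
- wire_brush: wire brush lying on the bench (leave alone)

How it is judged:
By the outcome, as a careful person would: the job done as asked, in the order asked, and still so for the second after the job is handed in, with the robot touching nothing.
It also fails if it takes over 64 s, if anything falls off the work surface, if the arm or the gripper's body presses on something with over 40 N, if the wrist force passes 120 N, or if a joint passes its speed limit or range.

### The arm

A 7-joint arm with a two-finger parallel gripper is mounted at the origin on the work surface. World frame = base frame: x ahead of the robot, y to its left, z up, the work surface at z = 0. Lengths are in mm, angles in degrees, forces in N, time in s.
With the tool pointing down it reaches from about 400 to 875 mm from the base axis. Payload 19.3 kg.
Tool frame: the origin (TCP) lies on the centre line of the jaws, within the pads' length; the fingertips stand arm.tips_ahead ahead of it and the grasp point (between the pads) lies 6 mm ahead of it (arm.tips_ahead is the distance from the TCP to the fingertips, in mm); z points along the fingers, y is the line along which they close (so a half turn about z gives the same grasp; the last joint's range is limited). The gripper opens to 85 mm and grips with 20 to 120 N. Pads are 22 mm wide; open, the fingers measure 114 mm over their backs; the gripper's body (76 mm by 85 mm) begins 54 mm behind the grasp point. The pads swing forward as they close: fully open they stand 13 mm farther back than shut.
Start: joints at [-75.012, 29.874, -2.08, 91.645, 1.215, 58.505, -6.463], TCP at [203.609, 590.896, 217.991] pointing down, gripper open.
Joint ranges: [-166.77, 166.77], [-17.47, 122.26], [-85.68, 81.53], [9.62, 139.38], [-72.42, 252.41], [9.2, 110.78], [-144.41, 144.41]. Speed limits (degrees/s): [108.29, 108.29, 136.94, 136.94, 172.46, 172.46, 172.46].

### API

Orientations are given as a 3x3 rotation matrix whose columns are the frame's x, y, z axes.
In Python, from cell import arm gives the robot as it stands.
- The arm moves only by the shell command python3 -m pendant 'ROWS' [FORCE]. ROWS is JSON, a list of rows, each a list of 3 entries, a list of its own where there are three numbers: the shift along the tool's x, y, z in cm, then the turn, a rotation vector about the tool's x, y, z in degrees, then the opening, from 0 (shut) to 1 (fully open). In form: [[[x, y, z], [rx, ry, rz], grip], ...]. A call has 1 to 5 rows; each row shifts and turns the commanded pose from where the row before left it, along the tool's axes as they then stand; what a row does not reach is not made up. A row lasts 1/8 s, in which the tool goes at most 62.5 mm and 10.7 degrees, less where a joint would pass 70% of its speed; a pose out of reach is approached as far as the arm can. A call is refused whole if a number of a shift passes 6.25 or a number of a turn 10.7, either way. A call with a gripper value outside its range is refused whole. The fingers move at their own pace and stop on an object; FORCE is the grip in N (left out, the last holds). Time passes only in rows, so rows that do not move let the fingers close. It gives the time, the measured TCP pose, the force, the opening and the grip force at its end, in the units of the state.
- arm.get_state(): the state, without advancing time (a new reading comes with each control period).
- arm.read_camera(name): name is "side" or "top"; returns a dict with "img" (420x560x3 uint8, red, green, blue), "fx", "fy", "cx", "cy" (pixels), "position" and "rotation" of the camera in the world. Camera axes: x right, y down, z forward; pixel columns grow to the right and rows downward; lengths in mm; the calibration is good to about 2 mm. A picture is of the moment at which its call begins. There is no depth.
- arm.hand_in(): hands the job in; it is judged then, once.
Trained networks look in a picture, given as the dict that the camera call returned (one of the last four; its "shot" number tells which), for a name from the list of things; names that differ only in an ending like _2 or _b are one class to them, and where a whole thing is asked for, a point or a joint stands for the part that bears it (a point fixed in the world has none). Each returns a list of dicts, best first, with "confidence" (0 to 1); they miss things now and then, are a little off and sometimes report something else, mostly with a low value. They report only what shows in the picture. A call takes as long as a camera call.
- arm.look_for(picture, query): "xyz" ([x, y, z] in mm, in the coordinates of the camera as it stood for that picture, good to about 4 mm: the middle of the surface that is visible of it).
- arm.masks_of(picture, query): "pixels" (420x560 bool, what is visible of it).
- arm.spot_point(picture, query): "xyz" ([x, y, z] in mm, in the coordinates of the camera as it stood for that picture, good to about 4 mm: a listed point, or the origin of a listed thing).
The state is a dict: "clock": time; "joint_positions": joint angles; "joint_vel": joint speeds; "joint_torque": joint torques, N m; "tool_pos": TCP position; "tcp_rot": TCP orientation; "force": force on the tool from outside, world axes, zero at the start; "moment": the same for the moment, N m; "gripper_width": opening from 0.0 (shut) to 1.0 (fully open); "grasp_force": force on a finger pad.
Only numpy, scipy, OpenCV 4.12 (cv2) and the standard library are available. Lean on these libraries where they do the work, as an engineer would, in place of code of your own. Each camera call takes 0.05 s, during which the arm holds its last target. There are 200 camera calls.

## Working session

There is one attempt and no reset: what is moved stays moved. The work goes in short steps, Python scripts to look and compute and a shell command to move; the robot and the scene stay as the last step left them, time stands still between calls to the robot, and variables do not carry over. Pictures are saved under pics/ and viewed, at most 10 in all, crops included, and the job is handed in when it is done.

```bash
ls; mkdir -p pics; cat > h.py <<'E'
from cell import arm
import numpy as np, cv2
def shot(n,f=None):
    p=arm.read_camera(n)
    if f: cv2.imwrite('pics/'+f,p['img'][:,:,::-1])
    return p
def W(p,x): return np.array(p['rotation'])@np.array(x)+np.array(p['position'])
def pix(p,w):
    c=np.array(p['rotation']).T@(np.array(w)-np.array(p['position'])); return p['fx']*c[0]/c[2]+p['cx'],p['fy']*c[1]/c[2]+p['cy']
def ray(p,u,v,z):
    d=np.array(p['rotation'])@np.array([(u-p['cx'])/p['fx'],(v-p['cy'])/p['fy'],1]); o=np.array(p['position']); return o+d*(z-o[2])/d[2]
E
python3 - <<'E'
from h import *
np.set_printoptions(precision=1,suppress=True)
s=arm.get_state();print(s['clock'],s['tool_pos'],s['tcp_rot'],s['force'],s['gripper_width'],arm.tips_ahead)
for n in('top','side'):
    p=shot(n,n+'0.png');print(n,p['position'],np.array(p['rotation']),p['fx'])
    for q in['station','pivot','tongue','pad','pointer','yellow_disc','green_disc','red_disc','blue_disc','spray_can','gel_jar']:
        for r in arm.spot_point(p,q)[:2]: print(q,W(p,r['xyz']),np.array(pix(p,W(p,r['xyz']))),r['confidence'])
E
```

```text
pics
0.0 [203.5 590.6 217.4] [[-0.9  0.3 -0. ]
 [ 0.3  0.9 -0. ]
 [-0.  -0.  -1. ]] [ 0.1  0.5 -0. ] 1.002183886152149 25.0
top [ 304.6    3.7 1214.5] [[ 0.  -1.   0.2]
 [-1.  -0.   0. ]
 [ 0.  -0.2 -1. ]] 433.20365336828775
station [624.8 -31.2  -3.4] [289.6 192.1] 0.8
pivot [624.7 -34.1  72.5] [291.6 185.1] 0.96
pivot [ 385.2 -156.6   -4.2] [332.7 276.5] 0.68
tongue [532.1 -50.1  87.7] [297.2 217.4] 0.88
pad [469.7 -60.8 126.7] [301.7 238.6] 0.63
pointer [501.6 -56.8 116.7] [300.1 226.9] 0.55
yellow_disc [ 571.3 -137.5   70.6] [329.3 205.3] 0.61
green_disc [546.4  62.5  73.8] [255.2 212.1] 0.62
green_disc [467.8 -60.8 127.7] [301.8 239.3] 0.44
red_disc [ 523.9 -104.3   74.3] [317.1 221.9] 0.48
blue_disc [516.8  18.5  67.4] [271.2 223.8] 0.38
spray_can [505.2 -60.4 119.3] [301.6 225.4] 0.58
spray_can [507.  216.6  -0.2] [201.5 229.6] 0.56
gel_jar [ 531.1 -268.8    1.8] [372.4 225.8] 0.84
side [ 324.3 -795.7  992.4] [[ 1.  -0.2  0.2]
 [-0.3 -0.7  0.7]
 [-0.  -0.7 -0.7]] 519.3716762659255
station [623.2 -29.9   0.8] [323.2 234.2] 0.87
pivot [624.3 -34.   62.8] [325.4 218.8] 0.69
tongue [531.9 -45.9  91.3] [289.3 222.4] 0.78
tongue [624.3 -32.1  -1.6] [323.8 235.4] 0.65
pad [ 453.3 -403.4    2. ] [299.4 394.9] 0.47
pointer [506.5 -50.  119.8] [278.8 217.8] 0.91
pointer [465.8 385.4   1.6] [228.4 139.9] 0.23
yellow_disc [ 566.9 -137.3   66.2] [315.4 256.7] 0.44
green_disc [546.7  66.5  69.8] [282.9 193.7] 0.41
red_disc [ 449.  -405.5    2.8] [297.6 396.3] 0.69
red_disc [524.7 -98.3  67.5] [292.4 246.9] 0.53
blue_disc [510.9  15.6  65.6] [274.  212.5] 0.61
spray_can [508.  218.2   0.2] [255.2 175.7] 0.96
spray_can [ 532.7 -270.5    4.2] [317.8 325.9] 0.6
gel_jar [ 530.3 -271.     4.9] [316.8 326.2] 0.58
gel_jar [511.3  13.9  64.7] [274.3 213.2] 0.43
```

View pics/top0.png

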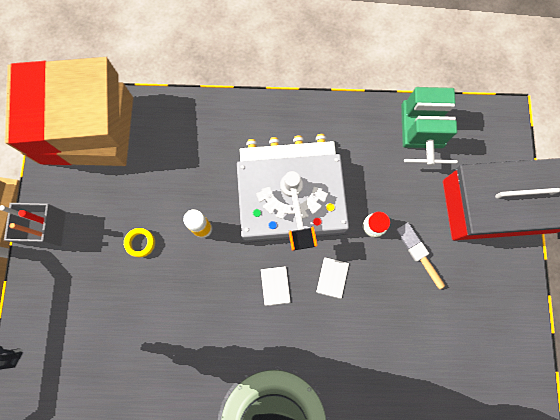

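```bash
python3 - <<'E'
import cv2
a=cv2.imread('pics/top0.png')[165:265,220:360]; b=cv2.imread('pics/side0.png')[170:290,220:380]
cv2.imwrite('pics/topc.png',cv2.resize(a,None,fx=5.5,fy=5.5,interpolation=cv2.INTER_CUBIC))
E
```

```text
(no output)
```

View pics/topc.png

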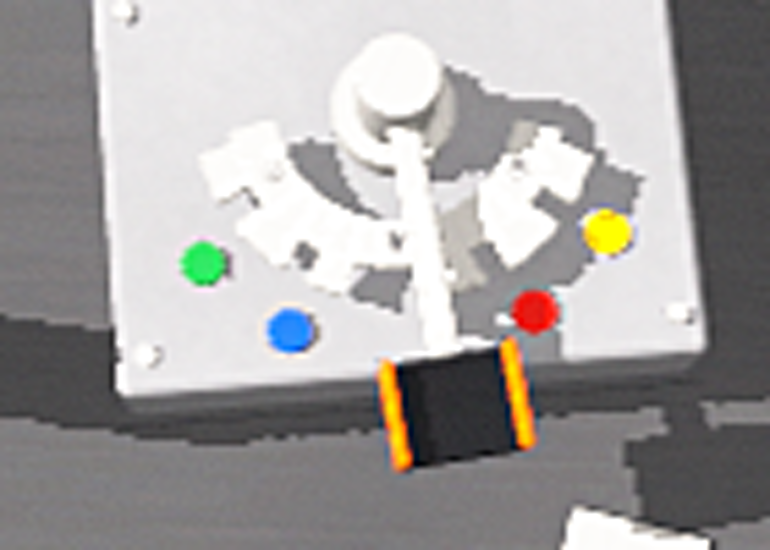

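The top view shows green and blue on the robot's left and red and yellow on its right (crop pixels: green 204,263; blue 290,330; red 535,311; yellow 607,232). The pad is at crop 458,405, and the plate notches can be seen. Next I fit the station pose and measure the notches.

```bash
python3 - <<'E'
from h import *
from scipy.optimize import least_squares
p=shot('top'); s=shot('side')
names=['green','blue','red','yellow']; ang=dict(green=-.98,blue=-.52,red=.52,yellow=.98)
hue=dict(green=(50,80),blue=(100,120),red=(0,6),yellow=(25,35))
g={'green':(257,212),'blue':(272,225),'red':(317,221),'yellow':(330,207)}
gs={'green':(283,193),'blue':(274,212),'red':(292,247),'yellow':(315,257)}
def cen(im,c,lo):
    h=cv2.cvtColor(im,cv2.COLOR_RGB2HSV).astype(float); u0,v0=map(int,lo); r=7
    w=h[v0-r:v0+r+1,u0-r:u0+r+1]; m=(w[...,1]>110)&(w[...,0]>=hue[c][0]-3)&(w[...,0]<=hue[c][1]+3); w8=m*w[...,1]
    y,x=np.mgrid[v0-r:v0+r+1,u0-r:u0+r+1]; return (x*w8).sum()/w8.sum(),(y*w8).sum()/w8.sum(),m.sum()
obs=[]
for c in names:
    for k,(q,gg) in enumerate(((p,g),(s,gs))):
        u,v,n=cen(q['img'],c,gg[c]); x=ray(q,u,v,74); print(c,k,n,x.round(1)); obs.append((ang[c],x[:2],k))
def P(th,a,r=120): return np.array([th[0]-r*np.cos(th[2]+a),th[1]-r*np.sin(th[2]+a)])
for ks in((0,),(1,),(0,1)):
    f=least_squares(lambda t:np.concatenate([P(t,a)-x for a,x,k in obs if k in ks]),[624,-33,.1],loss='soft_l1'); print(ks,f.x.round(3),np.abs(f.fun).max().round(2))
t=f.x; np.savetxt('st.txt',t)
# polar unwrap of plate from both cams at z=96
R=np.arange(72,106,.5);A=np.radians(np.arange(-80,80.1,.25))
out=[]
for q in(p,s):
    M=np.array([[pix(q,[*P(t,a,r),96]) for a in A] for r in R],np.float32)
    out.append(cv2.resize(cv2.remap(q['img'],M[...,0],M[...,1],cv2.INTER_CUBIC),(800,260)))
im=np.vstack(out)
for d in range(-80,81,10): cv2.line(im,((d+80)*5,0),((d+80)*5,im.shape[0]),(255,0,0) if d==0 else (0,160,0),1)
cv2.imwrite('pics/polar.png',im[:,:,::-1])
for q in (p,s):
    for n in('pad','pointer','tongue'):
        for r in arm.spot_point(q,n)[:1]:
            w=W(q,r['xyz'])[:2]-t[:2]; print(n,np.degrees(np.arctan2(-w[1],-w[0])-t[2]).round(1),np.hypot(*w).round(1))
E
```

```text
green 0 48 [545.1  58.8  74. ]
green 1 2 [542.  52.  74.]
blue 0 51 [512.9  15.7  74. ]
blue 1 31 [512.1  14.4  74. ]
red 0 53 [ 525.7 -103.2   74. ]
red 1 53 [ 525.7 -104.    74. ]
yellow 0 53 [ 566.6 -138.8   74. ]
yellow 1 61 [ 566.6 -138.1   74. ]
(0,) [ 6.22554e+02 -3.26510e+01  1.08000e-01] 0.39
(1,) [ 6.21365e+02 -3.21340e+01  1.23000e-01] 6.54
(0, 1) [ 6.22217e+02 -3.26050e+01  1.13000e-01] 6.89
pad 4.0 157.7
pointer 4.2 123.7
tongue 6.7 93.1
pad 5.3 152.1
pointer 3.0 117.9
tongue 3.3 89.4
```

View pics/polar.png

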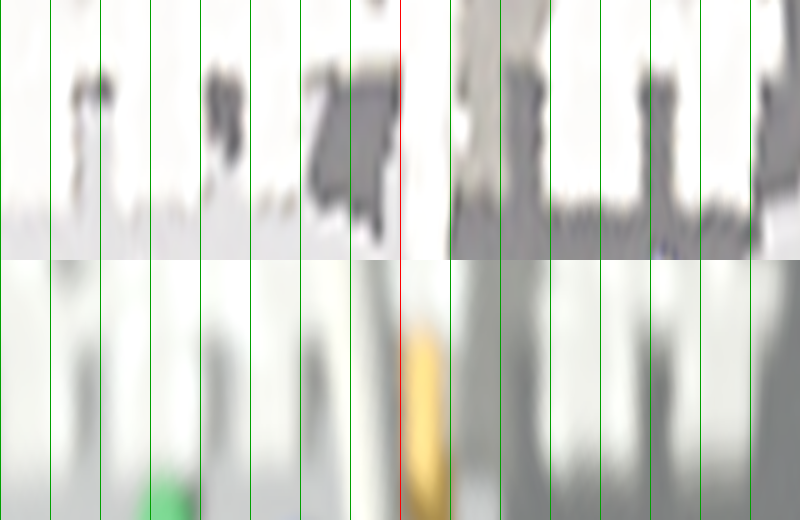

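The polar view puts the notch centres at about px 93, 223, 522 and 655, which is -61.4, -35.4, +24.4 and +51 deg. That is about 5 deg off the discs, so the yellow notch is near +51 and the green near -61. I'll write a helper for the deltas and start the approach.

```bash
echo "622.55 -32.65 0.108" > st.txt; cat >> h.py <<'E'
T=np.loadtxt('st.txt')
def goal(psi,ztip,r=155):
    "delta in tool frame (cm), turn deg about tool z, to finger at station-world direction psi"
    s=arm.get_state();Rm=np.array(s['tcp_rot']);c=np.radians(psi)
    w=np.array([T[0]-r*np.cos(c),T[1]-r*np.sin(c),ztip+25])
    cur=np.degrees(np.arctan2(-Rm[1,0],-Rm[0,0]))
    print('cur psi ori',cur.round(2),'shift cm',(Rm.T@(w-s['tool_pos'])/10).round(2),'turn z',round(cur-psi,2))
def now():
    s=arm.get_state();w=np.array(s['tool_pos'])-[*T[:2],25];
    print('t',round(s['clock'],2),'psi',np.degrees(np.arctan2(-w[1],-w[0])).round(2),'r',np.hypot(*w[:2]).round(1),'ztip',w[2].round(1),'F',np.round(s['force'],1))
def lever():
    for n in('top','side'):
        p=shot(n)
        for q in('pad','pointer'):
            for r in arm.spot_point(p,q)[:2]:
                w=W(p,r['xyz'])-[*T[:2],0]; print(n,q,'psi',np.degrees(np.arctan2(-w[1],-w[0])).round(1),'r',np.hypot(*w[:2]).round(1),'z',w[2].round(1),round(r['confidence'],2))
E
python3 -c "
from h import *
goal(10.3,193)"
python3 -m pendant '[[[0,0,0],[0,0,0],0]]'
```

```text
cur psi ori -19.01 shift cm [-46.41 -52.89  -0.  ] turn z -29.31
clock: 1.72
tool_pos: [203.6, 590.9, 218.0]
tcp_rot: [[-0.945, 0.326, -0.0], [0.326, 0.945, -0.0], [0.0, -0.0, -1.0]]
force: [1.3, -0.3, 0.1]
gripper_width: 0.815
grasp_force: 0.0
```

```bash
python3 -m pendant '[[[-3.3,-3.78,0],[0,0,0],0],[[-3.3,-3.78,0],[0,0,0],0],[[-3.3,-3.78,0],[0,0,0],0],[[-3.3,-3.78,0],[0,0,0],0],[[-3.3,-3.78,0],[0,0,0],0]]' | head -2
python3 -m pendant '[[[-3.3,-3.78,0],[0,0,0],0],[[-3.3,-3.78,0],[0,0,0],0],[[-3.3,-3.78,0],[0,0,0],0],[[-3.3,-3.78,0],[0,0,0],0],[[-3.3,-3.78,0],[0,0,0],0]]'|head -2
python3 -m pendant '[[[-3.3,-3.78,0],[0,0,0],0],[[-3.3,-3.78,0],[0,0,0],0],[[-3.3,-3.78,0],[0,0,0],0],[[-3.3,-3.78,0],[0,0,0],0]]'
python3 -m pendant '[[[0,0,0],[0,0,-9.8],0],[[0,0,0],[0,0,-9.8],0],[[0,0,0],[0,0,-9.8],0],[[0,0,0],[0,0,0],0]]'
python3 -c "
from h import *
now();goal(10.3,128);lever()"
```

```text
clock: 2.35
tool_pos: [298.5, 357.0, 218.2]
clock: 2.98
tool_pos: [393.0, 124.5, 218.3]
clock: 3.48
tool_pos: [468.6, -61.5, 218.2]
tcp_rot: [[-0.946, 0.326, 0.001], [0.326, 0.946, 0.0], [-0.001, 0.0, -1.0]]
force: [-0.6, 1.3, 0.5]
gripper_width: 0.0
grasp_force: 0.0
clock: 3.98
tool_pos: [468.1, -60.1, 218.1]
tcp_rot: [[-0.984, -0.179, 0.0], [-0.179, 0.984, 0.0], [-0.0, 0.0, -1.0]]
force: [1.1, -0.3, -0.6]
gripper_width: -0.0
grasp_force: 0.0
t 3.98 psi 10.06 r 156.9 ztip 193.1 F [ 1.1 -0.3 -0.6]
cur psi ori 10.32 shift cm [-0.19 -0.07  6.51] turn z 0.02
side pad psi 12.4 r 150.2 z 126.0 0.71
side pointer psi 8.3 r 119.5 z 119.4 0.69
```

```bash
python3 -m pendant '[[[-0.19,-0.07,3],[0,0,0],0],[[0,0,2],[0,0,0],0],[[0,0,1.6],[0,0,0],0],[[0,0,0],[0,0,0],0]]'
python3 -m pendant '[[[0,-0.4,0],[0,0,0],0],[[0,-0.4,0],[0,0,0],0],[[0,-0.4,0],[0,0,0],0],[[0,0,0],[0,0,0],0]]'
python3 -c "
from h import *
now();lever();shot('top','t2.png');p=shot('side')
a=cv2.imread('pics/t2.png')[165:265,220:360];b=p['img'][180:280,220:360,::-1]
cv2.imwrite('pics/c2.png',cv2.resize(np.hstack([a,b]),None,fx=2.85,fy=4,interpolation=cv2.INTER_CUBIC))"
```

```text
clock: 4.78
tool_pos: [469.4, -60.2, 151.3]
tcp_rot: [[-0.984, -0.18, -0.002], [-0.18, 0.984, -0.0], [0.002, 0.0, -1.0]]
force: [0.2, 0.2, -0.1]
gripper_width: 0.003
grasp_force: 0.0
clock: 5.28
tool_pos: [472.3, -72.5, 152.2]
tcp_rot: [[-0.984, -0.18, 0.0], [-0.18, 0.984, -0.0], [-0.0, -0.0, -1.0]]
force: [-0.2, -0.3, 1.1]
gripper_width: -0.005
grasp_force: 0.0
t 5.28 psi 14.86 r 155.5 ztip 127.2 F [-0.2 -0.3  1.1]
top pointer psi -51.6 r 120.8 z 74.3 0.52
top pointer psi -24.6 r 119.7 z 70.5 0.15
side pad psi 11.4 r 151.8 z 129.5 0.72
side pad psi -7.7 r 266.5 z -0.5 0.64
side pointer psi 8.8 r 119.2 z 120.0 0.73
```

View pics/c2.png

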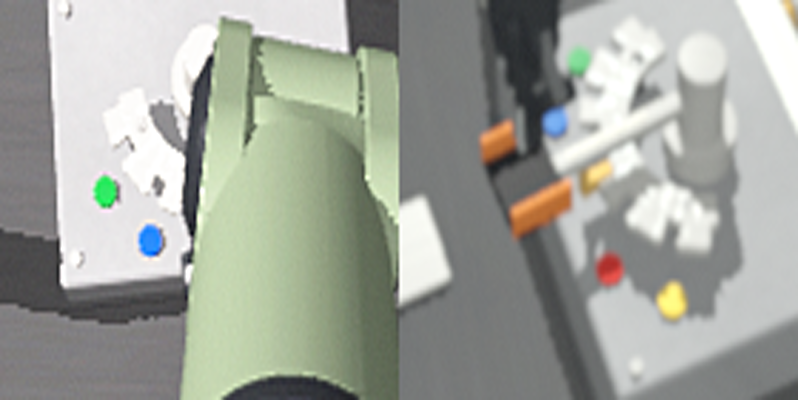

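The finger is inside the channel, near crop px 525,145. The lever has not moved, and the near lip is at crop 540,205. I'll continue towards the near lip and track the lip position in the side camera.

```bash
cat >> h.py <<'E'
from scipy.optimize import minimize
def orange():
    "lever psi,plunger fitted from the orange lips mask in the side view"
    p=shot('side'); h=cv2.cvtColor(p['img'],cv2.COLOR_RGB2HSV); m=((h[...,0]>=5)&(h[...,0]<=17)&(h[...,1]>150)&(h[...,2]>90)).astype(np.uint8)
    # lips seen from the side camera: outer/inner faces; project hulls of the two lips
    def poly(a,d):
        c=np.radians(a);e=np.array([-np.cos(c),-np.sin(c),0]);n=np.array([np.sin(c),-np.cos(c),0]);out=[]
        for s in(-1,1):
            V=[np.array([*T[:2],0])+e*(155+x)+n*(s*y)+np.array([0,0,122-d+z]) for x in(-25,25) for y in(26,32) for z in(0,14)]
            out.append(cv2.convexHull(np.array([pix(p,v) for v in V],np.float32)))
        return out
    cm=m[150:320,180:400].copy()
    best=[]
    K=4
    M=cv2.resize(cm,None,fx=K,fy=K,interpolation=cv2.INTER_NEAREST).astype(bool)
    def iou(x):
        r=np.zeros(M.shape,np.uint8)
        for q in poly(*x): cv2.fillConvexPoly(r,((q-[180,150]+.5)*K*16).astype(np.int32),1,shift=4)
        r=r.astype(bool); return -(r&M).sum()/(r|M).sum()
    g=min(((iou((a,d)),a,d) for a in range(-65,70,3) for d in(0,6,11)))
    f=minimize(iou,g[1:],method='Nelder-Mead',options=dict(initial_simplex=[[g[1]-1.5,g[2]-2],[g[1]+1.5,g[2]],[g[1],g[2]+2.5]]))
    print('lever psi %.2f plunger %.1f iou %.2f px %d'%(*f.x,-f.fun,cm.sum()))
E
python3 -c "
from h import *
p=shot('side');print(pix(p,[472.3,-72.5,127]));orange();now()"
python3 -m pendant '[[[0,-0.25,0],[0,0,0],0],[[0,-0.25,0],[0,0,0],0],[[0,0,0],[0,0,0],0]]'
python3 -c "
from h import *
orange();now()"
```

```text
(np.float64(266.2348481812888), np.float64(226.16816463925676))
lever psi 10.10 plunger 4.6 iou 0.60 px 183
t 5.78 psi 14.67 r 155.5 ztip 127.0 F [ 0.7 -0.9 -0.1]
clock: 6.15
tool_pos: [473.1, -77.3, 152.0]
tcp_rot: [[-0.984, -0.18, 0.0], [-0.18, 0.984, -0.0], [-0.0, -0.0, -1.0]]
force: [0.5, 0.2, -0.7]
gripper_width: 0.001
grasp_force: 0.0
lever psi 10.10 plunger 4.6 iou 0.61 px 183
t 6.2 psi 16.57 r 156.0 ztip 127.0 F [ 0.6 -0.6 -0.2]
```

```bash
python3 -m pendant '[[[0,-0.25,0],[0,0,0],0],[[0,-0.25,0],[0,0,0],0],[[0,0,0],[0,0,0],0]]'
python3 -c "
from h import *
orange();now()"
python3 -m pendant '[[[0,-0.25,0],[0,0,0],0],[[0,-0.25,0],[0,0,0],0],[[0,0,0],[0,0,0],0]]'
python3 -c "
from h import *
orange();now()"
```

```text
clock: 6.58
tool_pos: [474.0, -82.2, 152.0]
tcp_rot: [[-0.984, -0.18, 0.0], [-0.18, 0.984, -0.0], [-0.0, -0.0, -1.0]]
force: [0.8, -0.1, 0.3]
gripper_width: 0.0
grasp_force: 0.0
lever psi 10.10 plunger 4.6 iou 0.62 px 188
t 6.62 psi 18.38 r 156.6 ztip 127.0 F [0.1 0.7 0.6]
clock: 7.0
tool_pos: [474.9, -87.1, 152.0]
tcp_rot: [[-0.984, -0.18, 0.0], [-0.18, 0.984, -0.0], [-0.0, -0.0, -1.0]]
force: [0.1, 1.2, -0.5]
gripper_width: -0.002
grasp_force: 0.0
lever psi 10.11 plunger 4.3 iou 0.64 px 192
t 7.05 psi 20.18 r 157.4 ztip 127.0 F [ 0.5 -0.2  0.2]
```

```bash
python3 -c "
from h import *
p=shot('side');im=p['img'][150:300,200:400,::-1].copy();im=cv2.resize(im,None,fx=4,fy=4,interpolation=cv2.INTER_CUBIC)
u,v=pix(p,np.array(arm.get_state()['tool_pos'])-[0,0,25]);cv2.circle(im,(int((u-200)*4),int((v-150)*4)),3,(255,0,255),-1)
cv2.imwrite('pics/c3.png',im)"
```

```text
(no output)
```

View pics/c3.png

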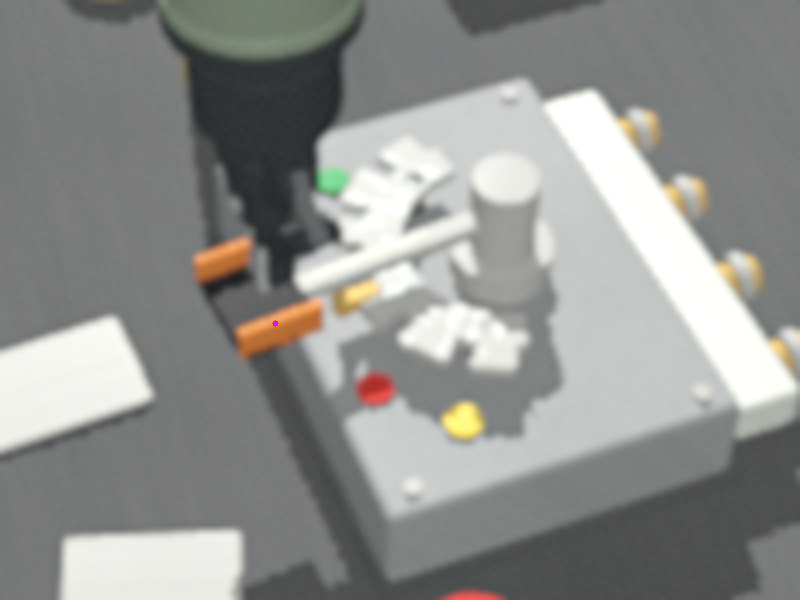

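```bash
python3 -c "
from h import *
print(arm.tips_ahead)
p=shot('side');im=p['img'][190:240,230:300,::-1].copy();im=np.clip(im.astype(float)*2.2,0,255).astype(np.uint8);im=cv2.resize(im,None,fx=11,fy=11,interpolation=cv2.INTER_CUBIC)
t=np.array(arm.get_state()['tool_pos'])
for z in range(-25,60,10):
  u,v=pix(p,t+[0,0,z]);print(z,u,v);cv2.circle(im,(int((u-230)*11),int((v-190)*11)),4,(255,0,255),-1)
cv2.imwrite('pics/c4.png',im)"
```

```text
25.0
-25 268.9565992768147 230.76117370080266
-15 268.821434348603 227.78463873452688
-5 268.68447352016886 224.7685553448622
5 268.5456807596711 221.71213005648755
15 268.40501906488464 218.61454802476518
25 268.26245043031173 215.47497231148512
35 268.11793581294654 212.29254313095234
45 267.9714350966287 209.06637706499117
55 267.8229070549163 205.7955662453597
```

View pics/c4.png

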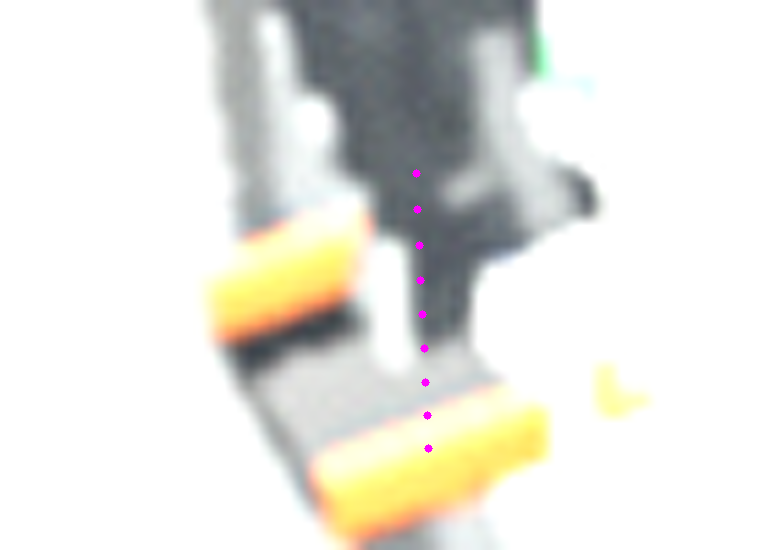

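The fingertip shows at crop 415,350, about 10 px above where the pose says it should be. There was also no contact, so the tips must still be above the lips. I'll recentre and feel for the floor.

```bash
python3 -m pendant '[[[0,0.9,0],[0,0,0],0],[[0,0.9,0],[0,0,0],0],[[0,0.9,0],[0,0,0],0],[[0,0,0],[0,0,0],0]]' | sed -n '2p;4p'
for i in 1; do python3 -m pendant '[[[0,0,0.3],[0,0,0],0],[[0,0,0],[0,0,0],0]]'| sed -n '2p;4p'; done
python3 -m pendant '[[[0,0,0.3],[0,0,0],0],[[0,0,0],[0,0,0],0]]'| sed -n '2p;4p'
python3 -c "
from h import *
now();orange()"
```

```text
tool_pos: [470.0, -59.3, 152.0]
force: [-0.7, -0.0, 0.0]
tool_pos: [469.9, -60.5, 148.7]
force: [-0.0, -0.0, -0.0]
tool_pos: [469.9, -60.4, 145.8]
force: [0.6, -0.0, 0.1]
t 8.15 psi 10.31 r 155.2 ztip 120.8 F [ 0.6 -0.   0.1]
lever psi 9.72 plunger 5.5 iou 0.59 px 179
```

```bash
python3 -m pendant '[[[0,0,0.5],[0,0,0],0],[[0,0,0],[0,0,0],0]]'| sed -n '2p;4p'
python3 -m pendant '[[[0,0,0.5],[0,0,0],0],[[0,0,0],[0,0,0],0]]'| sed -n '2p;4p'
python3 -c "
from h import *
now();orange();p=shot('side');im=p['img'][190:240,230:300,::-1].copy();im=np.clip(im.astype(float)*2.2,0,255).astype(np.uint8);im=cv2.resize(im,None,fx=11,fy=11,interpolation=cv2.INTER_CUBIC)
cv2.imwrite('pics/c5.png',im)"
```

```text
tool_pos: [469.8, -60.3, 140.6]
force: [0.7, 0.8, -0.7]
tool_pos: [469.8, -60.3, 135.6]
force: [0.4, -0.1, 0.1]
t 8.7 psi 10.25 r 155.3 ztip 110.6 F [ 0.4 -0.1  0.1]
lever psi 9.40 plunger 6.3 iou 0.56 px 171
```

View pics/c5.png

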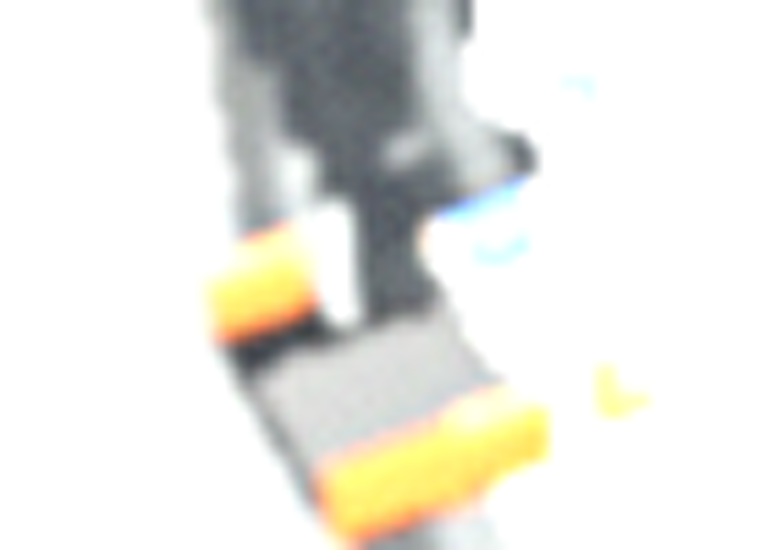

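The fingertip is at crop 400,315, above the floor and hiding part of the far lip. I'll keep feeling downwards.

```bash
python3 -m pendant '[[[0,0,0.3],[0,0,0],0],[[0,0,0],[0,0,0],0]]'| sed -n '2p;4p'
python3 -m pendant '[[[0,0,0.3],[0,0,0],0],[[0,0,0],[0,0,0],0]]'| sed -n '2p;4p'
python3 -m pendant '[[[0,0,0.3],[0,0,0],0],[[0,0,0],[0,0,0],0]]'| sed -n '2p;4p'
python3 -c "
from h import *
now();orange();p=shot('side')
for z in(-10,0,10,20,30):print(z,pix(p,np.array(arm.get_state()['tool_pos'])+[0,0,z]))"
```

```text
tool_pos: [469.9, -60.3, 132.8]
force: [0.4, 1.0, -0.0]
tool_pos: [469.9, -60.3, 129.8]
force: [0.4, -0.5, -1.1]
tool_pos: [469.9, -60.3, 126.8]
force: [-0.2, -0.5, -0.3]
t 9.55 psi 10.26 r 155.2 ztip 101.8 F [-0.2 -0.5 -0.3]
lever psi 9.42 plunger 5.9 iou 0.56 px 175
-10 (np.float64(264.06384855519445), np.float64(225.2723193081029))
0 (np.float64(263.89989687389277), np.float64(222.32258590588242))
10 (np.float64(263.73381267750216), np.float64(219.3344854009963))
20 (np.float64(263.5655540873157), np.float64(216.30726433352658))
30 (np.float64(263.3950781208393), np.float64(213.24014938478712))
```

```bash
python3 -m pendant '[[[0,0,0.3],[0,0,0],0],[[0,0,0],[0,0,0],0]]'| sed -n '2p;4p'
python3 -m pendant '[[[0,0,0.3],[0,0,0],0],[[0,0,0],[0,0,0],0]]'| sed -n '2p;4p'
python3 -c "
from h import *
now();orange();p=shot('side');im=p['img'][190:240,230:300,::-1].copy();im=np.clip(im.astype(float)*2.2,0,255).astype(np.uint8);im=cv2.resize(im,None,fx=11,fy=11,interpolation=cv2.INTER_CUBIC)
cv2.imwrite('pics/c6.png',im)"
```

```text
tool_pos: [469.9, -60.3, 123.8]
force: [0.3, 0.1, 0.1]
tool_pos: [469.9, -60.3, 120.8]
force: [0.6, 0.1, 0.9]
t 10.15 psi 10.25 r 155.2 ztip 95.8 F [0.6 0.1 0.9]
lever psi 9.43 plunger 5.8 iou 0.55 px 183
```

View pics/c6.png

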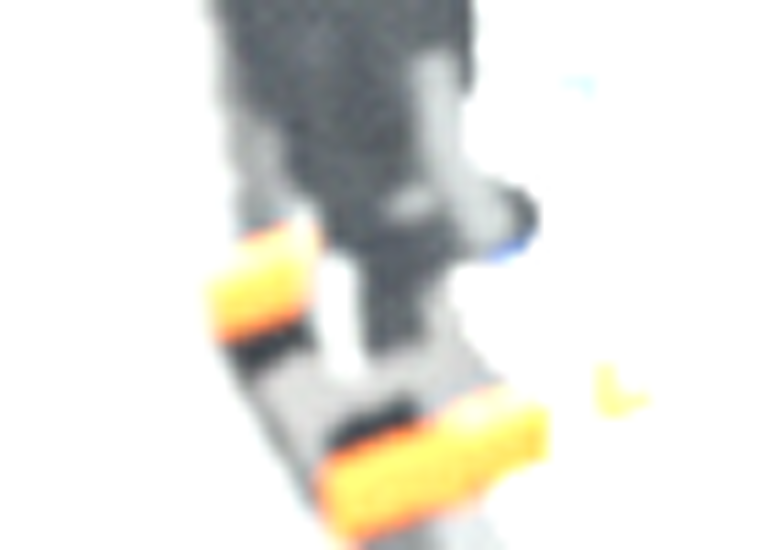

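The tip at crop 395,350 and its shadow on the floor at 370,420 are closing on each other, so the tip is still about a centimetre up. I'll keep going down.

```bash
python3 -m pendant '[[[0,0,0.3],[0,0,0],0],[[0,0,0],[0,0,0],0]]'| sed -n '2p;4p'
python3 -m pendant '[[[0,0,0.3],[0,0,0],0],[[0,0,0],[0,0,0],0]]'| sed -n '2p;4p'
python3 -m pendant '[[[0,0,0.2],[0,0,0],0],[[0,0,0],[0,0,0],0]]'| sed -n '2p;4p'
python3 -m pendant '[[[0,0,0.2],[0,0,0],0],[[0,0,0],[0,0,0],0]]'| sed -n '2p;4p'
python3 -c "
from h import *
now();orange()"
```

```text
tool_pos: [469.9, -60.3, 117.8]
force: [1.2, 0.5, -0.4]
tool_pos: [469.9, -60.3, 114.8]
force: [0.4, -0.1, -0.4]
tool_pos: [469.9, -60.3, 112.9]
force: [-0.3, 0.1, -0.4]
tool_pos: [469.9, -60.3, 110.9]
force: [-0.2, 0.4, -0.2]
t 11.25 psi 10.26 r 155.1 ztip 85.9 F [-0.2  0.4 -0.2]
lever psi 9.05 plunger 6.8 iou 0.55 px 186
```

```bash
python3 -m pendant '[[[0,0,0.2],[0,0,0],0],[[0,0,0],[0,0,0],0]]'| sed -n '2p;4p'
python3 -m pendant '[[[0,0,0.2],[0,0,0],0],[[0,0,0],[0,0,0],0]]'| sed -n '2p;4p'
python3 -c "
from h import *
now();orange();p=shot('side')
im=p['img'][188:240,225:300,::-1].copy();im=np.clip(im.astype(float)*2.2,0,255).astype(np.uint8)
q=shot('top');jm=q['img'][200:252,270:345,::-1]
cv2.imwrite('pics/c7.png',cv2.resize(np.vstack([im,jm]),(600,600) if 0 else None,fx=5.5,fy=5.5,interpolation=cv2.INTER_CUBIC))
s=arm.get_state();print(s['joint_torque'],s['moment'],s['joint_positions'])
for q in('pad','pointer'):
  for r in arm.masks_of(p,q)[:1]:
     y,x=np.where(r['pixels']);print(q,x.min(),x.max(),y.min(),y.max(),r['confidence'])"
```

```text
tool_pos: [470.0, -60.3, 108.9]
force: [-0.4, 0.7, 0.0]
tool_pos: [470.0, -60.3, 107.0]
force: [-1.1, 0.1, 5.0]
t 11.8 psi 10.27 r 155.0 ztip 82.0 F [-1.1  0.1  5. ]
lever psi 9.84 plunger 6.5 iou 0.54 px 186
[-5.98166278e-02 -7.02580905e+01  4.58230019e+00 -2.38132328e+01
 -9.65179905e-03 -4.86573614e-01 -6.21224331e-05] [ 0.08364514  0.35856891 -0.02849892] [ -6.15534382  26.44950565   8.13613116 119.92604729  -6.47024807
  34.02053693 106.89167381]
pointer 249 319 204 239 0.68
```

View pics/c7.png

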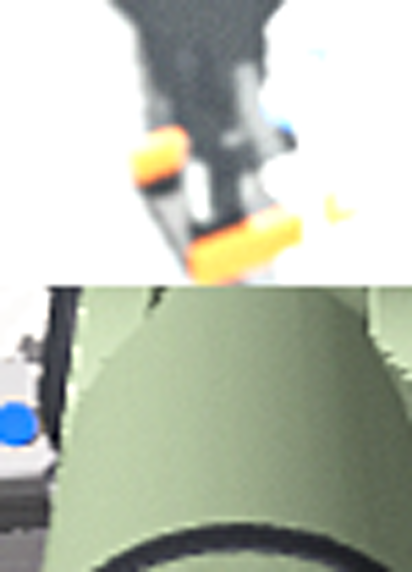

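There is contact: 5 N upward at TCP z 107, which is the spring preload on the pad floor. By this measure the effective tip is about 15 mm behind the TCP. Next I check the spring rate.

```bash
python3 -m pendant '[[[0,0,0.2],[0,0,0],0],[[0,0,0],[0,0,0],0]]'| sed -n '2p;4p'
python3 -m pendant '[[[0,0,0.2],[0,0,0],0],[[0,0,0],[0,0,0],0],[[0,0,0],[0,0,0],0]]'| sed -n '2p;4p'
python3 -c "
from h import *
now();orange();print(arm.get_state()['moment'])"
```

```text
tool_pos: [470.0, -60.3, 105.1]
force: [-1.8, -0.3, 7.1]
tool_pos: [470.0, -60.3, 103.1]
force: [-1.0, -0.5, 7.1]
t 12.68 psi 10.29 r 155.0 ztip 78.1 F [-1.  -0.5  7.1]
lever psi 9.40 plunger 11.9 iou 0.55 px 190
[0.04255346 0.44293359 0.02632119]
```

The spring rate matches 0.45 N/mm. I press to about 10.5 mm and start the sweep towards yellow.

```bash
python3 -m pendant '[[[0,0,0.3],[0,0,0],0],[[0,0,0.3],[0,0,0],0],[[0,0,0],[0,0,0],0]]'| sed -n '2p;4p'
python3 -m pendant '[[[-0.04,-1.08,0],[0,0,-4],0],[[-0.04,-1.08,0],[0,0,-4],0],[[-0.04,-1.08,0],[0,0,-4],0],[[0,0,0],[0,0,0],0]]'| sed -n '2p;4p'
python3 -c "
from h import *
now();orange()"
```

```text
tool_pos: [470.0, -60.3, 97.1]
force: [-2.2, -0.2, 10.3]
tool_pos: [479.7, -92.3, 97.4]
force: [-0.5, -0.9, 8.3]
t 13.6 psi 22.66 r 154.7 ztip 72.4 F [-0.5 -0.9  8.3]
lever psi 23.15 plunger 11.3 iou 0.61 px 195
```

```bash
python3 -m pendant '[[[-0.04,-1.08,0],[0,0,-4],0],[[-0.04,-1.08,0],[0,0,-4],0],[[-0.04,-1.08,0],[0,0,-4],0],[[-0.04,-1.08,0],[0,0,-4],0],[[0,0,0],[0,0,0],0]]'| sed -n '2p;4p'
python3 -m pendant '[[[-0.04,-1.08,0],[0,0,-4],0],[[-0.04,-1.08,0],[0,0,-4],0],[[-0.04,-1.08,0],[0,0,-4],0],[[0,0,0],[0,0,0],0]]'| sed -n '2p;4p'
python3 -c "
from h import *
now();orange();lever()"
```

```text
tool_pos: [502.0, -129.3, 97.4]
force: [-0.2, -0.3, 9.5]
tool_pos: [524.9, -152.4, 97.5]
force: [1.3, 0.2, 9.9]
t 14.78 psi 50.79 r 154.5 ztip 72.5 F [1.3 0.2 9.9]
lever psi 51.14 plunger 12.4 iou 0.60 px 139
top pad psi 50.4 r 154.8 z 114.6 0.77
top pointer psi 52.1 r 123.2 z 111.3 0.64
side pad psi 53.1 r 150.5 z 114.0 0.6
side pointer psi 48.7 r 115.1 z 106.5 0.88
```

```bash
python3 -m pendant '[[[-0.03,-0.86,0],[0,0,-3.2],0],[[-0.03,-0.86,0],[0,0,-3.2],0],[[0,0,0],[0,0,0],0]]'| sed -n '2p;4p'
python3 -c "
from h import *
now();orange()"
python3 -m pendant '[[[0,0,-0.3],[0,0,0],0],[[0,0,-0.3],[0,0,0],0],[[0,0,-0.25],[0,0,0],0],[[0,0,0],[0,0,0],0]]'| sed -n '2p;4p'
python3 -c "
from h import *
now();orange()"
```

```text
tool_pos: [538.7, -162.3, 97.5]
force: [-0.1, -0.4, 9.9]
t 15.5 psi 57.12 r 154.4 ztip 72.5 F [-0.1 -0.4  9.9]
lever psi 57.07 plunger 15.8 iou 0.54 px 118
tool_pos: [538.1, -162.0, 106.0]
force: [0.4, -1.1, 6.6]
t 16.05 psi 56.87 r 154.4 ztip 81.0 F [ 0.4 -1.1  6.6]
lever psi 57.23 plunger 4.3 iou 0.58 px 126
```

The floor still pushes with 6.6 N at 106 mm, so the lever is up inside the yellow notch. I clear the floor and let it dwell.

```bash
python3 -m pendant '[[[0,0,-0.5],[0,0,0],0],[[0,0,0],[0,0,0],0],[[0,0,0],[0,0,0],0],[[0,0,0],[0,0,0],0],[[0,0,0],[0,0,0],0]]'| sed -n '2p;4p'
python3 -m pendant '[[[0,0,0],[0,0,0],0],[[0,0,0],[0,0,0],0],[[0,0,0],[0,0,0],0],[[0,0,0],[0,0,0],0],[[0,0,0],[0,0,0],0]]'| sed -n '2p;4p'
python3 -c "
from h import *
now();orange();lever()"
```

```text
tool_pos: [537.6, -161.6, 110.4]
force: [0.8, -0.4, 0.1]
tool_pos: [537.7, -161.7, 110.5]
force: [-0.2, -0.8, -0.0]
t 17.35 psi 56.65 r 154.4 ztip 85.5 F [-0.2 -0.8 -0. ]
lever psi 56.86 plunger 3.8 iou 0.61 px 129
top pad psi 56.9 r 155.8 z 125.5 0.92
top pointer psi 57.4 r 124.8 z 121.1 0.92
side pad psi 57.7 r 152.9 z 122.4 0.74
side pointer psi 54.6 r 114.2 z 120.2 0.6
```

```bash
python3 -c "
from h import *
print(np.round(arm.get_state()['joint_positions'],1))"
python3 -m pendant '[[[0,0,0],[0,0,0],0],[[0,0,0.5],[0,0,0],0],[[0,0,0.5],[0,0,0],0],[[0,0,0.34],[0,0,0],0],[[0,0,0],[0,0,0],0]]'| sed -n '2p;4p'
python3 -m pendant '[[[-0.04,1.08,0],[0,0,4],0],[[-0.04,1.08,0],[0,0,4],0],[[-0.04,1.08,0],[0,0,4],0],[[0,0,0],[0,0,0],0]]'| sed -n '2p;4p'
python3 -c "
from h import *
now();orange();print(np.round(arm.get_state()['joint_positions'],1))"
```

```text
[ 24.7  33.1 -19.5 106.   15.4  43.5 143.7]
tool_pos: [537.9, -161.8, 97.1]
force: [-0.9, -0.5, 8.9]
tool_pos: [512.4, -140.9, 97.4]
force: [-1.6, -0.5, 9.7]
t 18.82 psi 44.52 r 154.4 ztip 72.4 F [-1.6 -0.5  9.7]
lever psi 44.42 plunger 16.3 iou 0.61 px 147
[ 20.9  31.7 -16.1 111.   13.5  39.  131.4]
```

```bash
python3 -m pendant '[[[-0.04,1.08,0],[0,0,4],0],[[-0.04,1.08,0],[0,0,4],0],[[-0.04,1.08,0],[0,0,4],0],[[-0.04,1.08,0],[0,0,4],0],[[-0.04,1.08,0],[0,0,4],0]]'| sed -n '2p;4p'
python3 -m pendant '[[[-0.04,1.08,0],[0,0,4],0],[[-0.04,1.08,0],[0,0,4],0],[[-0.04,1.08,0],[0,0,4],0],[[-0.04,1.08,0],[0,0,4],0],[[0,0,0],[0,0,0],0]]'| sed -n '2p;4p'
python3 -c "
from h import *
now();orange();goal(8.5,72.4)"
```

```text
tool_pos: [481.9, -97.0, 97.2]
force: [-1.4, -1.7, 9.5]
tool_pos: [469.2, -54.9, 97.1]
force: [-4.6, 0.2, 10.9]
t 20.12 psi 8.27 r 155.0 ztip 72.1 F [-4.6  0.2 10.9]
lever psi 8.65 plunger 13.7 iou 0.55 px 190
cur psi ori 8.81 shift cm [ 0.   -0.03 -0.03] turn z 0.31
```

```bash
python3 -m pendant '[[[-0.04,1.08,0],[0,0,4],0],[[-0.04,1.08,0],[0,0,4],0],[[-0.04,1.08,0],[0,0,4],0],[[-0.04,1.08,0],[0,0,4],0],[[-0.04,1.08,0],[0,0,4],0]]'| sed -n '2p;4p'
python3 -m pendant '[[[-0.04,1.08,0],[0,0,4],0],[[-0.04,1.08,0],[0,0,4],0],[[-0.04,1.08,0],[0,0,4],0],[[-0.04,1.08,0],[0,0,4],0],[[0,0,0],[0,0,0],0]]'| sed -n '2p;4p'
python3 -c "
from h import *
now();orange();goal(-28,72.1)"
```

```text
tool_pos: [470.2, -1.6, 97.0]
force: [-5.1, 0.1, 10.0]
tool_pos: [484.9, 40.1, 97.0]
force: [-6.3, 4.1, 8.9]
t 21.43 psi -27.84 r 155.7 ztip 72.0 F [-6.3  4.1  8.9]
lever psi -26.47 plunger 11.4 iou 0.53 px 174
cur psi ori -27.16 shift cm [-0.07  0.08 -0.01] turn z 0.84
```

```bash
python3 -m pendant '[[[0.04,1.08,0],[0,0,4],0],[[0,1.08,0],[0,0,4],0],[[-0.04,1.08,0],[0,0,4],0],[[-0.04,1.08,0],[0,0,4],0],[[0,0,0],[0,0,0],0]]'| sed -n '2p;4p'
python3 -m pendant '[[[-0.03,0.81,0],[0,0,3],0],[[-0.03,0.81,0],[0,0,3],0],[[0,0,0],[0,0,0],0]]'| sed -n '2p;4p'
python3 -c "
from h import *
now();orange();goal(-55,72.1);lever()"
```

```text
tool_pos: [509.8, 75.5, 97.3]
force: [-0.4, 1.6, 9.8]
tool_pos: [521.4, 86.6, 97.2]
force: [-2.5, 3.0, 9.7]
t 22.48 psi -49.7 r 156.4 ztip 72.2 F [-2.5  3.   9.7]
lever psi -47.58 plunger 8.5 iou 0.57 px 150
cur psi ori -49.18 shift cm [-0.22  1.45  0.01] turn z 5.82
top pointer psi -46.5 r 119.4 z 106.5 0.59
side pad psi -50.3 r 153.0 z 116.1 0.89
side pad psi -23.8 r 120.0 z 67.9 0.51
side pointer psi -49.8 r 122.7 z 107.9 0.79
```

```bash
python3 -m pendant '[[[-0.03,0.67,0],[0,0,2.5],0],[[-0.03,0.67,0],[0,0,2.5],0],[[0,0,0],[0,0,0],0]]'| sed -n '2p;4p'
python3 -c "
from h import *
now();orange()"
python3 -m pendant '[[[0,0,-0.3],[0,0,0],0],[[0,0,-0.3],[0,0,0],0],[[0,0,-0.25],[0,0,0],0],[[0,0,0],[0,0,0],0]]'| sed -n '2p;4p'
python3 -c "
from h import *
now();orange()"
```

```text
tool_pos: [531.9, 94.9, 97.2]
force: [-1.7, 5.3, 9.5]
t 23.2 psi -54.61 r 156.5 ztip 72.2 F [-1.7  5.3  9.5]
lever psi -54.06 plunger 14.4 iou 0.61 px 162
tool_pos: [531.6, 94.6, 105.8]
force: [-1.8, 4.5, 6.2]
t 23.75 psi -54.43 r 156.4 ztip 80.8 F [-1.8  4.5  6.2]
lever psi -53.91 plunger 5.6 iou 0.62 px 159
```

```bash
python3 -m pendant '[[[0,0,-0.5],[0,0,0],0],[[0,0,-1],[0,0,0],0],[[0,0,-3],[0,0,0],0],[[0,0,-4],[0,0,0],0],[[0,0,-2],[0,0,0],0]]'| sed -n '2p;4p'
python3 -m pendant '[[[4,0,-3],[0,0,0],0],[[5,0,0],[0,0,0],0],[[5,0,0],[0,0,0],0],[[0,0,0],[0,0,0],0]]'| sed -n '2p;4p'
python3 -c "
from h import *
now();orange();lever();p=shot('top');s=shot('side')
a=p['img'][155:265,210:360,::-1];b=s['img'][160:270,220:370,::-1]
cv2.imwrite('pics/c8.png',cv2.resize(np.vstack([a,b]),None,fx=2.7,fy=2.7,interpolation=cv2.INTER_CUBIC) if 0 else cv2.resize(np.hstack([a,b]),None,fx=2.66,fy=2.66,interpolation=cv2.INTER_CUBIC))"
```

```text
tool_pos: [532.2, 93.4, 213.0]
force: [0.1, 0.4, -0.3]
tool_pos: [447.9, 210.0, 241.2]
force: [1.3, -1.0, 0.5]
t 24.93 psi -54.26 r 298.9 ztip 216.2 F [ 1.3 -1.   0.5]
lever psi -53.06 plunger 0.4 iou 0.78 px 189
top pad psi -53.2 r 157.5 z 126.7 0.57
top pointer psi -51.7 r 118.5 z 121.4 0.57
top pointer psi -64.6 r 274.0 z 2.3 0.49
side pad psi -53.7 r 150.3 z 125.3 0.7
side pointer psi -54.3 r 124.9 z 120.7 0.95
side pointer psi 69.0 r 256.5 z 2.0 0.35
```

View pics/c8.png

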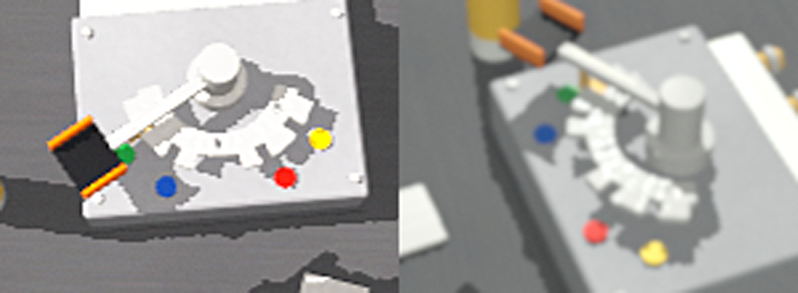

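The lever lies past the green disc (crop 125,155) with the pad fully up (fit: plunger 0.4 mm, pad z about 125), so it is locked in the green notch. The other items look untouched and the arm is clear.

```bash
python3 -c "
from h import *
print(arm.hand_in())"
```

```text
the job is handed in; nothing more can be done
None
```

The lever was locked up in the yellow notch for over a second, then shifted to the green notch and left locked up there; the arm is clear, and the job was handed in at about 25 s of the 64 s allowed.

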